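# Wind the bell timer and set it to the reminder tab

### The job

Wind the bell timer on the counter for the tea tasting: twist its knob clockwise until the pointer has gone clearly past the top mark, nearly to or against its stop, then turn it back anticlockwise until the pointer meets the brass reminder tab on the rim, and let go. Take as many grips as you need, but do not let the timer slide, swivel or tip on the counter, do not shift the tab, and leave the cups and other things alone.

Things in the scene. Friction and masses are not known exactly. Their poses are not given: they have to be found in the camera images.
- timer: The bell timer, 0.95 kg, standing loose on the counter on a rubber-soled round foot 122 mm across; about 91 mm high at the far rim, 114 mm at the knob's top. Origin: centre of the foot's underside. z up, its front (the low side of the face) looks to -x. A steady twist of more than roughly 0.15 N m on a knob that has met its stop swivels the whole timer.
- dial_face: The white dial, fixed to the timer, tilted 15 degrees to its front; 104 mm across in a drum 112 mm across. Origin: centre of the face on the knob's axis (7 mm in front of, 77 mm above the timer's origin). z out of the face along that axis, x uphill to the top mark, y left. Ticks every 25 degrees (5 minutes) over 300 degrees end at the top mark. Clockwise (winding) runs from +x to -y.
- top_mark (a point): The longest, thickest tick, with a square dot under it, at the uphill side of the face; point 42 mm from the dial's centre. Its y in the dial's frame is 0.
- knob_grip (a point): Black knob, a point on its axis 30 mm above the face. Skirt 48 mm across, 8 mm high, with an upright bar in line with the pointer, 46 mm long, 14 mm thick, top 38 mm above the face: pinch it across the 14 mm, along the axis. Friction 0.06 N m, stays where left; hard stop 15 degrees clockwise past the top mark. At the start the pointer is 140 to 197 degrees short of the top mark.
- pointer_tip (a point): Tip of the knob's flat pointer, 42 mm from the axis, 4 mm above the face; turns with the knob. A white line on the bar's top lies on the pointer's side.
- tab_tip (a point): Inner end of the brass reminder tab, 44 mm from the axis, 4 mm above the face. The tab is a clip 6 mm wide over the drum's rim, standing up to 9 mm above the face between 44 and 60 mm from the axis; it stands 42 to 100 degrees anticlockwise of the top mark and is stiff to move.
- cup_left: Small clay cup, about 50 mm wide and 52 mm high, loose, some 120 mm to the left of the timer's middle; a bystander. Origin: centre of its underside.
- cup_right: Small clay cup, about 51 mm wide and 53 mm high, loose, some 120 mm to the right of the timer's middle; a bystander. Origin: centre of its underside.
- jug: Black jug, 111 x 136 x 157 mm, at the back left; a bystander. Origin: centre of its underside.
- bell: Counter bell, 85 mm across, 58 mm high, behind the timer; a bystander. Origin: centre of its underside.
- tin: Short tin, 75 mm across, 58 mm high, at the back right; a bystander. Origin: centre of its underside.
- bobbin: Wooden thread bobbin, 32 mm across, 48 mm high, standing at the front left; a bystander. Origin: centre of its underside.

How it is judged (in metres and radians):
On the way:
1. the pointer is wound clockwise to more than 5 degrees past the top mark (y of pointer_tip in the frame of dial_face below -0.0038 m and x of pointer_tip in the frame of dial_face above 0.03 m), for 0.2 s.
At the end, for the whole second after the job is handed in: The knob has been wound past the top mark and turned back; its pointer tip now stands within 4.8 mm (about 6 degrees, a minute) of the inner end of the reminder tab, the timer stands upright and still where it stood, and the fingers are off it (distance between pointer_tip and tab_tip below 0.0048 m and angle between timer's own z axis and vertical below 0.05 rad and linear speed of timer below 0.01 m/s and contact force between the fingers and timer below 0.05 N); the robot touches nothing.
It fails at once if the timer slides, or swivels so that its dial shifts, by more than 20 mm (distance of any of timer, top_mark from where it was at the start of the episode above 0.02 m).
It fails at once if the timer is tipped (angle between timer's own z axis and vertical above 0.15 rad).
It fails at once if the reminder tab is shifted by more than 20 mm (distance of tab_tip from where it was at the start of the episode above 0.02 m).
It fails at once if a cup, the jug, the bell, the tin or the bobbin is shifted by more than 20 mm (distance of any of cup_left, cup_right, jug, bell, tin, bobbin from where it was at the start of the episode above 0.02 m).
It also fails if it takes over 72 s, if anything falls off the work surface, if the arm or the gripper's body presses on something with over 40 N, if the wrist force passes 120 N, or if a joint passes its speed limit or range.

### The arm

A 6-joint arm with a two-finger parallel gripper is mounted at the origin on a cart in front of the work surface, level with it; the furniture and walls round the work are solid. World frame = base frame: x ahead of the robot, y to its left, z up, the work surface at z = 0. Lengths are in mm, angles in degrees, forces in N, time in s.
With the tool pointing down it reaches from about 400 to 825 mm from the base axis. Payload 7 kg.
Tool frame: the origin (TCP) lies at the very end of the fingers, on their centre line; the grasp point (between the pads) lies 19 mm behind it; z points along the fingers, y is the line along which they close (so a half turn about z gives the same grasp; the last joint's range is limited). The gripper opens to 88 mm and grips with 3 to 60 N. Pads are 19 mm wide; open, the fingers measure 130 mm over their backs; the gripper's body (78 mm by 193 mm) begins 47 mm behind the grasp point.
Start: joints at [58.734, 20.546, 0.682, 0, -70.136, -16.507], TCP at [499.826, 453.618, 226.561] pointing down, gripper open.
Joint ranges: [-176.03, 176.03], [-82.01, 121.73], [-58.28, 71.71], [-173.87, 95.51], [-174.79, -0.11], [-173.66, 173.66]. Speed limits (degrees/s): [136.94, 136.94, 172.46, 180, 180, 180].

### API

Orientations are given as a 3x3 rotation matrix whose columns are the frame's x, y, z axes.
In Python, from bench import env gives the robot as it stands.
- The arm moves only by the tool hand_motion, called after "Emit:" as name(argument=value, ...) on one line, values as JSON. Schema: {"type":"object","properties":{"moves":{"type":"string"},"clamp_n":{"type":"number"},"only":{"type":"string"},"quiet":{"type":"boolean"},"lines":{"type":"string"}},"required":["moves"],"additionalProperties":false}. moves is a string of 1 to 20 rows, one to a line, with the numbers parted by spaces; each row has 7 numbers: dx, dy, dz in shares of the most that a row can go, 1 being 50 mm, then a rotation vector rx, ry, rz in parts of the range, where 1.0 means 90 degrees, then the opening from 0.0 (shut) to 1.0 (fully open); each row shifts and turns the commanded pose from where the row before left it, along the tool's axes as they then stand; what a row does not reach is not made up. A row lasts 1/10 s, in which the tool goes at most 50 mm and 8.59 degrees, less where a joint would pass 70% of its speed; a pose out of reach is approached as far as the arm can. The fingers move at their own pace and stop on an object; clamp_n is the grip in N (left out, the last holds). Time passes only in rows, so rows that do not move let the fingers close. The tool returns the time, the measured TCP pose, the force, the opening and the grip force at its end. only (a regular expression) keeps the lines of the reply that match it, lines (a string "A,B") keeps lines A to B, and quiet returns only ok. A shift or turn number past 1, either way, is cut back to 1. Input that does not fit is refused with a message, and nothing moves.
- env.state(): the state, without advancing time (a new reading comes with each control period).
- env.camera(name): name is "scene" or "top" or "wrist"; returns the picture (420x560x3 uint8, blue, green, red); there is no depth.
- env.camera_params(name): a dict with "fov_y" (degrees; the focal length in pixels is half the picture's height over the tangent of half this angle, whatever the lens; pixels are square), "cx", "cy" (the principal point, pixels), "T" (4x4, takes a point from camera to world coordinates). Camera axes: x right, y up, looking along -z (the intrinsics and any distortion apply to the point x, -y, -z); pixel columns grow to the right and rows downward; lengths in mm; the calibration is good to about 2 mm. The wrist camera is an equidistant fisheye: a pixel r from the principal point sees the ray r / f radians off the axis. A picture is of the moment at which its call begins: read the wrist's pose just before it. camera_params takes no time and is no camera call; for the wrist camera it gives the pose at the moment of the call.
- env.hand_in(): hands the job in; it is judged then, once.
The state is a dict: "time_s": time; "joint_pos": joint angles; "qvel": joint speeds; "tau": joint torques, N m; "ee_pos": TCP position; "orientation": TCP orientation; "wrist_force": force on the tool from outside, world axes, zero at the start; "wrist_torque": the same for the moment, N m; "finger_gap": opening from 0.0 (shut) to 1.0 (fully open); "finger_force": force on a finger pad.
Only numpy, scipy, OpenCV 4.12 (cv2) and the standard library are available. Lean on these libraries where they do the work, as an engineer would, in place of code of your own. Each camera call takes 0.05 s, during which the arm holds its last target. There are 200 camera calls.

## Working session

There is one attempt and no reset: what is moved stays moved. The work goes in short steps, Python scripts to look and compute and a tool call to move; the robot and the scene stay as the last step left them, time stands still between calls to the robot, and variables do not carry over. Pictures are saved under pics/ and viewed, at most 10 in all, crops included, and the job is handed in when it is done.

```bash
ls; mkdir -p pics
```

Run:
```python
from bench import env
import cv2,numpy as np
s=env.state();print(s['time_s'],s['ee_pos'],np.round(s['orientation'],3).tolist())
for n in['scene','top']:
    p=env.camera_params(n);print(n,p['fov_y'],p['cx'],p['cy'],np.round(p['T'],3).tolist(),[k for k in p])
    cv2.imwrite(f'pics/{n}0.png',env.camera(n))
```

```text
bench.py
pics
0.0 [499.47457544 453.29494142 225.60385089] [[0.672, -0.741, -0.001], [-0.741, -0.672, -0.001], [0.0, 0.002, -1.0]]
scene 52.57795823374769 286.40909655953374 212.4617748526901 [[0.771, 0.518, -0.371, 129.84], [-0.637, 0.641, -0.429, -419.66], [0.015, 0.567, 0.824, 1023.569], [0.0, 0.0, 0.0, 1.0]] ['fov_y', 'cx', 'cy', 'T']
top 44.70735729666647 276.984153258329 203.47714336250112 [[0.018, 0.998, -0.068, 438.124], [-1.0, 0.016, -0.026, 23.797], [-0.024, 0.068, 0.997, 1481.372], [0.0, 0.0, 0.0, 1.0]] ['fov_y', 'cx', 'cy', 'T']
```

View pics/scene0.png

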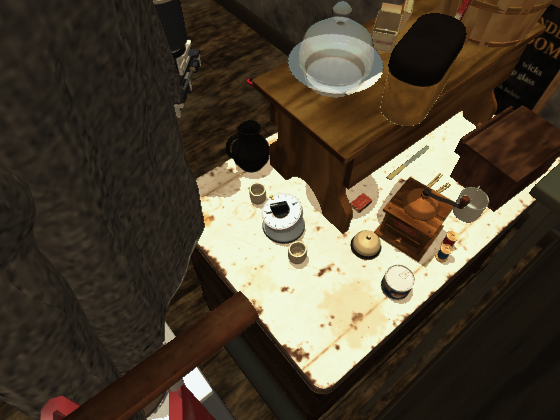

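View pics/top0.png

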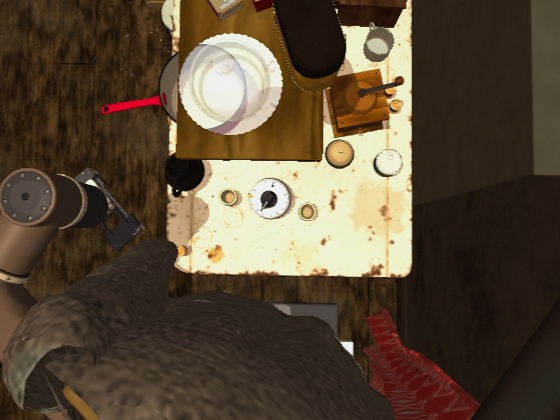

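The timer is at top (270,198) and scene (283,213). The cups are at top (230,198) and (307,212), with a raised shelf behind. I'll enlarge both views.

Run:
```python
import cv2,numpy as np
a=cv2.imread('pics/top0.png')[170:226,235:305]; b=cv2.imread('pics/scene0.png')[183:248,250:318]
f=lambda i:cv2.resize(i,(i.shape[1]*8,i.shape[0]*8),interpolation=cv2.INTER_CUBIC)
A,B=f(a),f(b)
# single picture <=800x600: scale
A=cv2.resize(a,(400,320),interpolation=cv2.INTER_CUBIC);B=cv2.resize(b,(400,382),interpolation=cv2.INTER_CUBIC)
c=np.zeros((382,800,3),np.uint8);c[:320,:400]=A;c[:,400:]=B
cv2.imwrite('pics/crop1.png',c)
```

```text
(no output)
```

View pics/crop1.png

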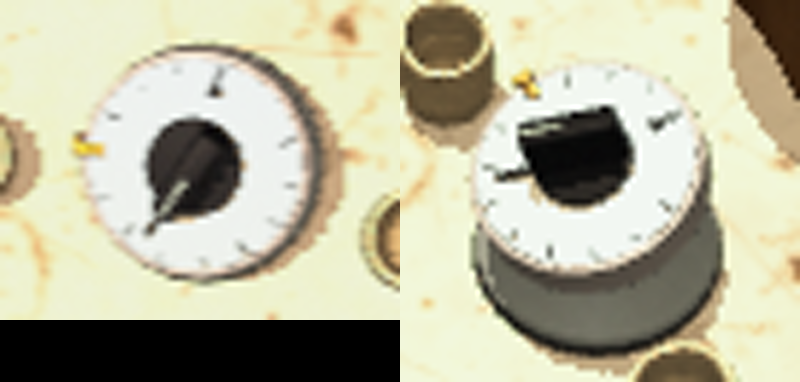

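The enlarged crop (top view ×5.71 on the left, scene view ×5.88 on the right) gives these positions:

| Feature | Top crop | Scene crop |
|---|---|---|
| Dial centre | (196,162) | (590,168) |
| Top mark | (218,82) | (667,121) |
| Pointer tip | (149,233) | (497,178) |
| Tab inner end | (103,150) | (537,95) |

Next I'll fit the pose to both views.

Create h.py:
```python
import numpy as np
from bench import env
def proj(n,P,p=None):
    p=p or env.camera_params(n);T=np.array(p['T']);q=(np.atleast_2d(P)-T[:3,3])@T[:3,:3]
    f=210/np.tan(np.radians(p['fov_y']/2));x,y,z=q[:,0],-q[:,1],-q[:,2]
    if n=='wrist':
        r=np.hypot(x,y);k=np.arctan2(r,z)/r*f
    else:k=f/z
    return np.c_[p['cx']+k*x,p['cy']+k*y]
def dial(x,y,yaw):
    c,s=np.cos(yaw),np.sin(yaw);Rz=np.array([[c,-s,0],[s,c,0],[0,0,1]])
    a=np.radians(15);Ry=np.array([[np.cos(a),0,-np.sin(a)],[0,1,0],[np.sin(a),0,np.cos(a)]])
    R=Rz@Ry;return R,np.array([x,y,0])+Rz@[-7,0,77]
def pt(r,a,h):return np.array([r*np.cos(a),r*np.sin(a),h])
```

Run:
```python
from h import *
from scipy.optimize import least_squares
t=lambda u,v:(235+u/5.714-.5,170+v/5.714-.5)
s=lambda u,v:(250+(u-400)/5.882-.5,183+v/5.882-.5)
mt=np.array([t(196,162),t(218,82),t(149,233),t(103,150)]);ms=np.array([s(590,168),s(667,121),s(497,178),s(537,95)])
pt_,ps=env.camera_params('top'),env.camera_params('scene')
def res(q):
    R,o=dial(*q[:3])
    P=np.array([pt(0,0,0),pt(42,0,0),pt(42,q[3],4),pt(44,q[4],4)])@R.T+o
    return np.r_[(proj('top',P,pt_)-mt).ravel(),(proj('scene',P,ps)-ms).ravel()]
r=least_squares(res,[500,20,0,2.6,1.2]);print(r.x[:2],np.degrees(r.x[2:]),np.round(r.fun.reshape(-1,2),1).tolist())
R,o=dial(*r.x[:3]);print(o,o+R@[0,0,30],R.round(3).tolist())
```

```text
[555.29518111  82.46963285] [-13.8280663  159.48915583  95.55644165] [[-0.5, 0.1], [-0.7, -0.5], [-0.9, 0.1], [-0.1, -0.1], [-0.1, 0.2], [0.4, 0.7], [0.4, 0.8], [0.4, 0.8]]
[548.49805988  84.14269682  77.        ] [540.95852663  85.99850033 105.97777479] [[0.938, 0.239, -0.251], [-0.231, 0.971, 0.062], [0.259, 0.0, 0.966]]
```

Add to h.py:
```python
from scipy.spatial.transform import Rotation as Ro
def target(pose,ang,tiph):
    "tool pose: x along dial angle ang (rad), TCP tiph above face on the axis"
    R,o=dial(*pose);z=-R[:,2];x=R@pt(1,ang,0);return np.c_[x,np.cross(z,x),z],o+R@[0,0,tiph]
def delta(pose,ang,tiph):
    M,p=target(pose,ang,tiph);s=env.state();C=np.array(s['orientation'])
    print('shift(now axes)',(C.T@(p-s['ee_pos'])).round(1),'shift(target axes)',(M.T@(p-s['ee_pos'])).round(1),'rot',np.degrees(Ro.from_matrix(C.T@M).as_rotvec()).round(2),'t',s['time_s'],'q',np.round(s['joint_pos'],0))
```

Run:
```python
from h import *
from scipy.optimize import least_squares
for n,a,b in [('front right corner',(322,160),(348,157)),('front left',(178,158),(253,83))]:
    r=least_squares(lambda P:np.r_[proj('top',P)[0]-a,proj('scene',P)[0]-b],[650,0,200.]);print(n,r.x.round(),r.fun.round(1))
q=(555.3,82.5,np.radians(-13.83));delta(q,np.radians(-20.5),110)
```

```text
front right corner [614. -47. 363.] [ 0.9 -1.  -1.2  0. ]
front left [614. 277. 349.] [ 0. -0. -0.  0.]
shift(now axes) [282.7 227.6  42.8] shift(target axes) [208.2 292.3  68.8] rot [  6.96  13.37 -13.36] t 0.1 q [ 59.  21.   1.  -0. -70. -17.]
```

Units first: shifts go in shares of 50 mm and turns go in shares of 90 degrees. So -40 mm is -0.8, -20 mm is -0.4, 4.5 degrees / 90 = 0.05.

Emit:
hand_motion(moves="0 0 -0.8 0 0 0 1\n0 0 -0.8 0.0256 0.05 -0.0494 0.5\n0 0 -0.4 0.0256 0.05 -0.0494 0.5\n0 0 0 0.0256 0.0489 -0.0494 0.5\n0 0 0 0 0 0 0.5", clamp_n=10)

```text
time_s: 0.6
ee_pos: [496.2, 453.8, 326.0]
orientation: [[0.797, -0.549, 0.253], [-0.552, -0.831, -0.063], [0.245, -0.09, -0.965]]
wrist_force: [0.1, -0.7, -0.3]
finger_gap: 0.701
finger_force: 0.0
```

Run:
```python
from h import *
q=(555.3,82.5,np.radians(-13.83));delta(q,np.radians(-20.5),110);print(env.state()['ee_pos'])
```

```text
shift(now axes) [185.  300.9 166.8] shift(target axes) [186.8 300.  166.5] rot [-0.02 -0.14  0.27] t 0.6 q [ 67.  13.  -5.  16. -70. -16.]
[496.24959344 453.78754394 325.95420079]
```

Scaled: 40 mm is 0.8, 33.3 mm is 0.666.

Emit:
hand_motion(moves="0.416 0.666 0 0 0 0 0.5\n0.416 0.666 0 0 0 0 0.5\n0.416 0.666 0 0 0 0 0.5\n0.416 0.666 0 0 0 0 0.5\n0.416 0.666 0 0 0 0 0.5\n0.416 0.666 0 0 0 0 0.5\n0.416 0.666 0 0 0 0 0.5\n0.416 0.666 0 0 0 0 0.5\n0.416 0.666 0 0 0 0 0.5\n0 0 0.8 0 0 0 0.5\n0 0 0.8 0 0 0 0.5\n0 0 0.8 0 0 0 0.5\n0 0 0 0 0 0 0.5\n0 0 0 0 0 0 0.5")

```text
time_s: 2.0
ee_pos: [511.7, 93.8, 229.0]
orientation: [[0.794, -0.554, 0.25], [-0.558, -0.828, -0.064], [0.242, -0.089, -0.966]]
wrist_force: [0.2, 0.3, 0.3]
finger_gap: 0.501
finger_force: 0.0
```

Run:
```python
from h import *
import cv2
q=(555.3,82.5,np.radians(-13.83));delta(q,np.radians(-20.5),110)
R,o=dial(*q);P=np.array([pt(0,0,0),pt(42,0,0),pt(42,np.radians(159.5),4),pt(44,np.radians(95.6),4),pt(0,0,38)])@R.T+o
p=env.camera_params('wrist');print(proj('wrist',P,p).round(1),p['fov_y'],np.round(p['T'],4).tolist(),p['cx'],p['cy'])
cv2.imwrite('pics/w1.png',env.camera('wrist'))
```

```text
shift(now axes) [-2.3  1.3 46.7] shift(target axes) [-2.3  1.4 46.7] rot [ 0.12 -0.01 -0.08] t 2.0 q [ 41.  -3. -35.  16. -50.   5.]
[[286.5 201.3]
 [271.3 161.7]
 [286.5 242.6]
 [247.  221.2]
 [286.9 210.7]] 65.70646984690485 [[-0.554, 0.8313, -0.0448, 526.6153], [-0.8277, -0.5558, -0.0777, 67.0313], [-0.0895, -0.006, 0.996, 398.3696], [0.0, 0.0, 0.0, 1.0]] 284.06446176068664 211.93856332890772
```

View pics/w1.png

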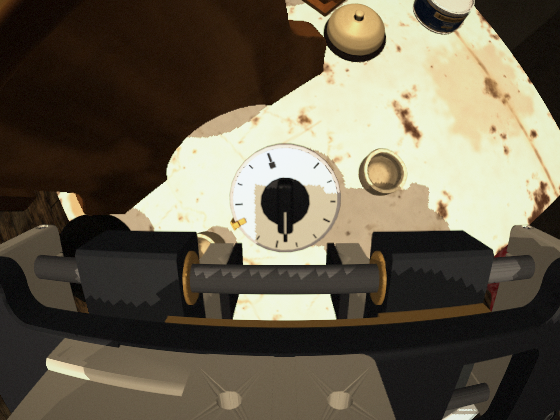

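The wrist view shows the timer at (286,198), within about 3 px of the prediction. The top mark is at (271,161), the pointer tip at (286,240) and the tab at (240,223). I'll enlarge this for a finer fit.

Run:
```python
import cv2
a=cv2.imread('pics/w1.png')[138:258,222:352];cv2.imwrite('pics/w1c.png',cv2.resize(a,(650,600),interpolation=cv2.INTER_CUBIC))
```

```text
(no output)
```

View pics/w1c.png

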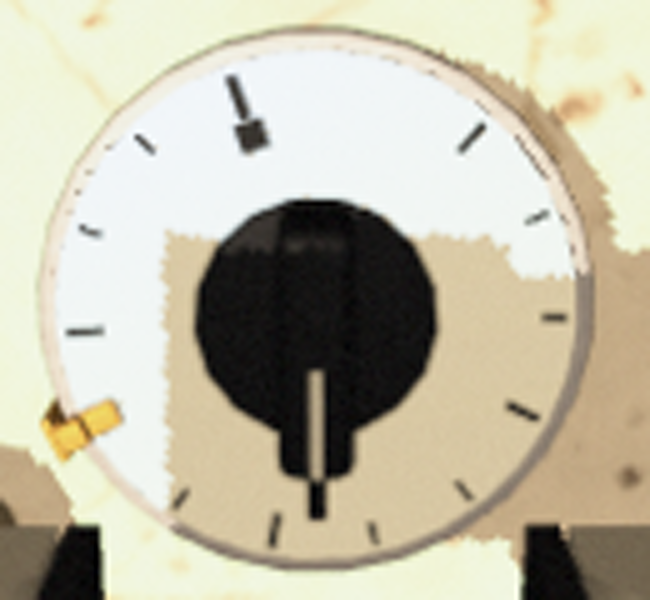

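Crop readings (×5, offset 222,138):

| Feature | Crop position |
|---|---|
| Skirt centre | (316,316) |
| Top tick outer end | (231,76) |
| Dot | (250,136) |
| Pointer tip | (318,520) |
| Bar end | (317,478) |
| Tab inner end | (119,411) |

Run:
```python
from h import *
from scipy.optimize import least_squares
m=np.array([(316,316),(231,76),(250,136),(318,520),(317,478),(119,411)])/5+[221.5,137.5]
p=env.camera_params('wrist')
def res(q):
    R,o=dial(*q[:3]);P=np.array([pt(0,0,7),pt(q[5],0,0),pt(q[6],0,0),pt(42,q[3],4),pt(23,q[3],38),pt(44,q[4],4)])@R.T+o
    return (proj('wrist',P,p)-m).ravel()
r=least_squares(res,[555,82,-.24,2.78,1.66,46,36]);print(r.x[:2],np.degrees(r.x[2:5]),r.x[5:],r.fun.round(2))
q=tuple(r.x[:3]);print(q)
delta(q,r.x[3]-np.pi,11)
```

```text
[558.73374177  84.11185464] [-14.69816125 161.02953616  96.88113294] [49.52795044 37.19043566] [-0.1   0.4  -0.27  0.1   0.28 -0.1   0.04 -0.76 -0.08  0.38  0.15 -0.08]
(np.float64(558.7337417731454), np.float64(84.11185463668775), np.float64(-0.25653130783437006))
shift(now axes) [ -1.   -0.9 147.6] shift(target axes) [ -1.   -1.5 147.6] rot [-0.25  0.01 -0.76] t 2.05 q [ 41.  -3. -35.  16. -50.   5.]
```

Scaled: 30 mm is 0.6, -1.5 mm is -0.03, -0.6 degrees / 90 = -0.0067.

Emit:
hand_motion(moves="-0.03 -0.01 0.6 -0.0011 0 -0.0067 0.4\n0 0 0.6 0 0 0 0.4\n0 0 0.6 0 0 0 0.4\n0 0 0.5 0 0 0 0.4\n0 0 0.4 0 0 0 0.4\n0 0 0.2 0 0 0 0.4\n0 0 0 0 0 0 0.4\n0 0 0 0 0 0 0.4", clamp_n=8)

```text
time_s: 2.85
ee_pos: [548.2, 87.1, 90.2]
orientation: [[0.8, -0.544, 0.253], [-0.548, -0.834, -0.063], [0.245, -0.089, -0.965]]
wrist_force: [1.0, 0.0, -0.5]
finger_gap: 0.401
finger_force: 0.0
```

Run:
```python
from h import *
import cv2
q=(557.5,83.5,np.radians(-14.4));delta(q,np.radians(160.5-180),11)
cv2.imwrite('pics/w2.png',env.camera('wrist'))
```

```text
shift(now axes) [-0.1  1.3  2.6] shift(target axes) [-0.1  1.3  2.6] rot [-0.16 -0.06  0.13] t 2.85 q [ 35.  10. -46.  26. -27.  -2.]
```

View pics/w2.png

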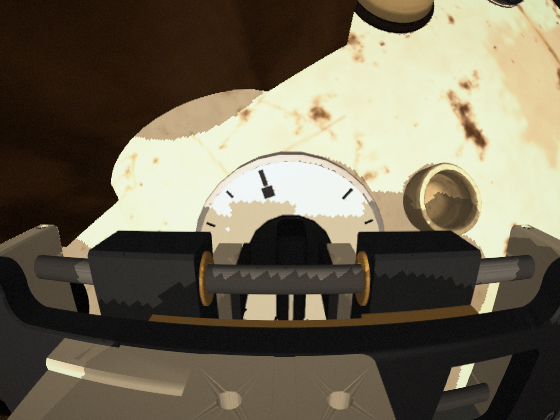

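The bar sits midway between the fingers, about 4 px (1.5 mm) towards tool +y. I'll correct that and grip.

Scaled: 2 mm is 0.04, 1.4 mm is 0.028, 5 degrees / 90 = 0.0556.

Emit:
hand_motion(moves="0 0.028 0.04 0 0 0 0.4\n0 0 0 0 0 0 0.3\n0 0 0 0 0 0 0.2\n0 0 0 0 0 0 0\n0 0 0 0 0 0 0\n0 0 0 0 0 0 0\n0 0 0 0 0 0.0222 0\n0 0 0 0 0 0.0333 0\n0 0 0 0 0 0.0556 0", clamp_n=8)

```text
time_s: 3.8
ee_pos: [546.6, 84.7, 86.6]
orientation: [[0.692, -0.677, 0.251], [-0.686, -0.725, -0.064], [0.225, -0.128, -0.966]]
wrist_force: [-3.0, -0.6, 4.4]
finger_gap: 0.159
finger_force: 8.0
```

Run:
```python
from h import *
q=(557.5,83.5,np.radians(-14.4));delta(q,np.radians(160.5-180),11)
s=env.state();print(s['wrist_force'],s['wrist_torque'],s['finger_gap']*88)
```

```text
shift(now axes) [ 0.3 -1.9 -0.8] shift(target axes) [ 0.6 -1.9 -0.8] rot [-0.01  0.01 -9.99] t 3.8 q [ 35.  10. -47.  27. -26. -12.]
[-3.02801191 -0.5868814   4.41751787] [-0.53111143  1.50980683 -0.17659756] 13.989550639213785
```

Scaled: 5 degrees / 90 = 0.0556.

Emit:
hand_motion(moves="0 0 0 0 0 0.0556 0\n0 0 0 0 0 0.0556 0\n0 0 0 0 0 0.0556 0\n0 0 0 0 0 0.0556 0\n0 0 0 0 0 0.0556 0\n0 0 0 0 0 0.0556 0\n0 0 0 0 0 0.0556 0\n0 0 0 0 0 0.0556 0\n0 0 0 0 0 0.0556 0", clamp_n=8)

```text
time_s: 4.7
ee_pos: [546.3, 84.6, 86.5]
orientation: [[0.009, -0.968, 0.25], [-0.998, -0.026, -0.064], [0.069, -0.249, -0.966]]
wrist_force: [-6.0, -1.0, 6.0]
finger_gap: 0.162
finger_force: 8.0
```

Emit:
hand_motion(moves="0 0 0 0 0 0.0556 0\n0 0 0 0 0 0.0556 0\n0 0 0 0 0 0.0556 0\n0 0 0 0 0 0.0556 0\n0 0 0 0 0 0.0556 0\n0 0 0 0 0 0.0556 0\n0 0 0 0 0 0.0556 0\n0 0 0 0 0 0.0556 0\n0 0 0 0 0 0.0556 0\n0 0 0 0 0 0.0556 0\n0 0 0 0 0 0 0", clamp_n=8)

```text
time_s: 5.8
ee_pos: [546.1, 84.7, 86.4]
orientation: [[-0.735, -0.63, 0.25], [-0.662, 0.747, -0.064], [-0.147, -0.213, -0.966]]
wrist_force: [-7.9, 0.8, 7.4]
finger_gap: 0.16
finger_force: 8.0
```

Run:
```python
from h import *
import cv2
q=(557.5,83.5,np.radians(-14.4));delta(q,np.radians(160.5-180),11)
s=env.state();print(s['wrist_force'],s['wrist_torque'],s['finger_gap']*88)
cv2.imwrite('pics/top2.png',env.camera('top'))
```

```text
shift(now axes) [-2.4 -0.5 -0.8] shift(target axes) [ 1.1 -2.2 -0.8] rot [ 3.0000e-02  2.0000e-02 -1.0504e+02] t 5.8 q [  35.   10.  -47.   27.  -26. -107.]
[-7.942785    0.84753877  7.35724895] [ 0.39321305  2.85493431 -0.22632027] 14.058791655340233
```

Scaled: -40 mm is -0.8, -20 mm is -0.4.

Emit:
hand_motion(moves="0 0 0 0 0 0 0.2\n0 0 0 0 0 0 0.4\n0 0 0 0 0 0 0.4\n0 0 -0.4 0 0 0 0.4\n0 0 -0.8 0 0 0 0.4\n0 0 -0.8 0 0 0 0.4\n0 0 -0.8 0 0 0 0.4\n0 0 0 0 0 0 0.4\n0 0 0 0 0 0 0.4", clamp_n=8)

```text
time_s: 6.75
ee_pos: [511.9, 94.5, 222.8]
orientation: [[-0.733, -0.632, 0.253], [-0.664, 0.745, -0.061], [-0.15, -0.213, -0.966]]
wrist_force: [-0.3, -0.3, 0.1]
finger_gap: 0.401
finger_force: 0.0
```

Emit:
hand_motion(moves="0 0 0 0 0 -0.0944 0.4\n0 0 0 0 0 -0.0944 0.4\n0 0 0 0 0 -0.0944 0.4\n0 0 0 0 0 -0.0944 0.4\n0 0 0 0 0 -0.0944 0.4\n0 0 0 0 0 -0.0944 0.4\n0 0 0 0 0 -0.0944 0.4\n0 0 0 0 0 -0.0944 0.4\n0 0 0 0 0 -0.0944 0.4\n0 0 0 0 0 -0.0944 0.4\n0 0 0 0 0 -0.0944 0.4\n0 0 0 0 0 -0.0944 0.4\n0 0 0 0 0 -0.0944 0.4\n0 0 0 0 0 -0.0944 0.4\n0 0 0 0 0 -0.0944 0.4\n0 0 0 0 0 -0.0944 0.4\n0 0 0 0 0 -0.0944 0.4\n0 0 0 0 0 -0.0944 0.4\n0 0 0 0 0 -0.0944 0.4\n0 0 0 0 0 -0.0944 0.4", clamp_n=8)

```text
time_s: 8.75
ee_pos: [511.2, 93.3, 219.9]
orientation: [[0.829, 0.5, 0.249], [0.53, -0.846, -0.065], [0.178, 0.186, -0.966]]
wrist_force: [-0.5, -0.1, 0.2]
finger_gap: 0.398
finger_force: 0.0
```

Emit:
hand_motion(moves="0 0 0 0 0 -0.0556 0.4\n0 0 0 0 0 -0.0556 0.4\n0 0 0 0 0 0 0.4")

```text
time_s: 9.05
ee_pos: [511.2, 93.3, 220.1]
orientation: [[0.733, 0.633, 0.249], [0.665, -0.744, -0.065], [0.144, 0.213, -0.966]]
wrist_force: [0.1, -0.5, 0.3]
finger_gap: 0.402
finger_force: 0.0
```

Run:
```python
from h import *
import cv2
q=(557.5,83.5,np.radians(-14.4));delta(q,np.radians(55.5),11)
R,o=dial(*q);print(proj('wrist',o))
im=env.camera('wrist');cv2.imwrite('pics/w3.png',im)
u,v=proj('wrist',o)[0].astype(int);print(u,v)
a=im[v-60:v+60,u-65:u+65];cv2.imwrite('pics/w3c.png',cv2.resize(a,(650,600),interpolation=cv2.INTER_CUBIC))
```

```text
shift(now axes) [  3.    0.5 137.6] shift(target axes) [  2.7   0.4 137.6] rot [-0.04  0.12  0.22] t 9.05 q [ 41.  -2. -36.  16. -49.  80.]
[[283.89385539 198.2413424 ]]
283 198
```

View pics/w3c.png

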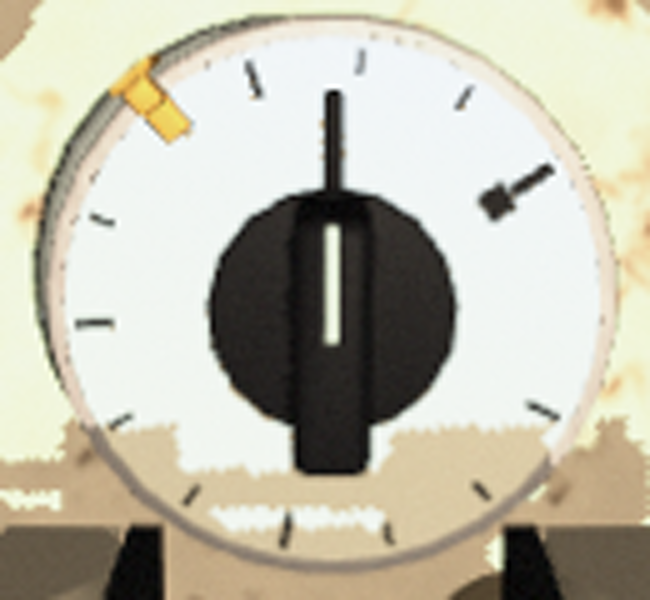

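The pointer now stands about 57° short of the mark. In this crop (×5), the skirt centre is at (333,309), the tick end at (552,169), the dot at (496,203), the pointer tip at (333,92), the tab inner end at (180,134) and the rear bar end at (332,472).

Run:
```python
from h import *
from scipy.optimize import least_squares
m=np.array([(333,309),(552,169),(496,203),(333,92),(332,472),(180,134)])/5+[217.5,137.5]
p=env.camera_params('wrist')
def res(q):
    R,o=dial(*q[:3]);P=np.array([pt(0,0,7),pt(q[5],0,0),pt(q[6],0,0),pt(42,q[3],4),pt(-23,q[3],38),pt(44,q[4],4)])@R.T+o
    return (proj('wrist',P,p)-m).ravel()
r=least_squares(res,[555,82,-.24,1,1.66,46,36]);print(r.x[:2],np.degrees(r.x[2:5]),r.x[5:],r.fun.round(2))
delta(r.x[:3],r.x[3],11)
```

```text
[557.89601567  83.18801245] [-16.87092562  57.96684093  98.83846328] [49.31865011 36.73933534] [ 0.03  0.22  0.03  0.04  0.03  0.05  0.01 -1.11  0.02  0.83 -0.07 -0.08]
shift(now axes) [  3.2   0.7 138. ] shift(target axes) [  4.3  -0.2 137.9] rot [-0.39 -0.44 -0.04] t 9.1 q [ 41.  -2. -36.  16. -49.  80.]
```

Scaled: 30 mm is 0.6, 25 mm is 0.5.

Emit:
hand_motion(moves="0.04 0.008 0.6 0 0 0 0.4\n0 0 0.6 0 0 0 0.4\n0 0 0.6 0 0 0 0.4\n0 0 0.5 0 0 0 0.4\n0 0 0.24 0 0 0 0.4\n0 0 0.16 0 0 0 0.4\n0 0 0 0 0 0 0.4\n0 0 0 0 0 0 0.4", clamp_n=8)

```text
time_s: 9.9
ee_pos: [547.4, 86.4, 91.9]
orientation: [[0.734, 0.631, 0.251], [0.663, -0.746, -0.064], [0.147, 0.213, -0.966]]
wrist_force: [0.7, 0.3, 0.7]
finger_gap: 0.402
finger_force: 0.0
```

Run:
```python
from h import *
delta((557.7,83.3,np.radians(-15.5)),np.radians(57),11)
```

```text
shift(now axes) [-0.4 -0.   4.4] shift(target axes) [-0.3 -0.1  4.4] rot [-0.18 -0.28 -0.35] t 9.9 q [ 35.  10. -46.  26. -27.  73.]
```

Scaled: 3.5 mm is 0.07.

Emit:
hand_motion(moves="0 0 0.07 0 0 0 0.4\n0 0 0 0 0 0 0.3\n0 0 0 0 0 0 0.2\n0 0 0 0 0 0 0\n0 0 0 0 0 0 0\n0 0 0 0 0 0 0", clamp_n=8)

```text
time_s: 10.5
ee_pos: [548.0, 86.5, 88.4]
orientation: [[0.733, 0.632, 0.251], [0.664, -0.745, -0.063], [0.147, 0.213, -0.966]]
wrist_force: [-4.1, 2.5, 1.9]
finger_gap: 0.16
finger_force: 8.0
```

Emit:
hand_motion(moves="0 0 0 0 0 0.0222 0\n0 0 0 0 0 0.0444 0\n0 0 0 0 0 0.0667 0\n0 0 0 0 0 0.0667 0\n0 0 0 0 0 0.0667 0\n0 0 0 0 0 0.0667 0\n0 0 0 0 0 0.0667 0\n0 0 0 0 0 0.0667 0\n0 0 0 0 0 0.0667 0\n0 0 0 0 0 0.0444 0\n0 0 0 0 0 0.0444 0\n0 0 0 0 0 0 0", clamp_n=8)

```text
time_s: 11.7
ee_pos: [548.0, 84.7, 88.6]
orientation: [[0.933, -0.258, 0.25], [-0.25, -0.966, -0.066], [0.259, -0.001, -0.966]]
wrist_force: [2.3, -7.7, 3.8]
finger_gap: 0.163
finger_force: 8.0
```

Run:
```python
from h import *
delta((557.7,83.3,np.radians(-15.5)),0,11)
s=env.state();print(s['wrist_force'],s['wrist_torque'])
```

```text
shift(now axes) [-0.4 -1.3  1. ] shift(target axes) [-0.4 -1.3  0.9] rot [-0.2   0.    0.51] t 11.7 q [ 35.  10. -46.  26. -27.  17.]
[ 2.2592607  -7.68642687  3.8308251 ] [-2.70116393 -0.43753656 -0.69420912]
```

Scaled: 1.6 mm is 0.032, 3 degrees / 90 = 0.0333.

Emit:
hand_motion(moves="0 0.032 0 0 0 0 0\n0 0 0 0 0 0.0333 0\n0 0 0 0 0 0.0333 0\n0 0 0 0 0 0.0333 0\n0 0 0 0 0 0.0167 0\n0 0 0 0 0 0 0\n0 0 0 0 0 0 0\n0 0 0 0 0 0 0", clamp_n=8)

```text
time_s: 12.5
ee_pos: [547.8, 84.2, 88.6]
orientation: [[0.872, -0.42, 0.251], [-0.418, -0.906, -0.064], [0.254, -0.049, -0.966]]
wrist_force: [2.1, -5.5, 4.0]
finger_gap: 0.16
finger_force: 8.0
```

Run:
```python
from h import *
import cv2
delta((557.7,83.3,np.radians(-15.5)),0,11)
s=env.state();print(s['wrist_force'],s['wrist_torque'])
a=env.camera('top')[170:226,235:305]; b=env.camera('scene')[183:248,250:318]
c=np.zeros((382,800,3),np.uint8);c[:320,:400]=cv2.resize(a,(400,320),interpolation=2);c[:,400:]=cv2.resize(b,(400,382),interpolation=2)
cv2.imwrite('pics/c4.png',c)
```

```text
shift(now axes) [-0.7 -1.7  1. ] shift(target axes) [-0.4 -1.8  0.9] rot [-0.31  0.01 -9.78] t 12.5 q [ 35.  10. -46.  26. -26.   7.]
[ 2.12959003 -5.46373834  3.9590297 ] [-1.90965895 -0.22866541 -0.56064466]
```

View pics/c4.png

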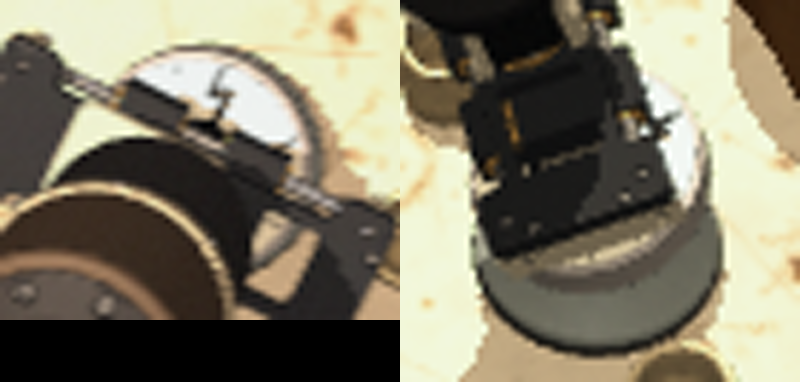

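In the top crop, the pointer (226,100) is just clockwise of the top mark (218,80). That is about 10° past, which agrees with the tool angle of −9.8°. The two wrist views put the tab 40.9° anticlockwise of the second grip angle (56.65°), so the turn back is 107.3°.

Scaled: 1.2 mm is 0.024, 0.6 mm is 0.012, -6 degrees / 90 = -0.0667.

Emit:
hand_motion(moves="0.012 0.024 0 0 0 0 0\n0 0 0 0 0 -0.0333 0\n0 0 0 0 0 -0.0667 0\n0 0 0 0 0 -0.0667 0\n0 0 0 0 0 -0.0667 0\n0 0 0 0 0 -0.0667 0\n0 0 0 0 0 -0.0667 0\n0 0 0 0 0 -0.0667 0\n0 0 0 0 0 -0.0667 0\n0 0 0 0 0 -0.0667 0\n0 0 0 0 0 0 0", clamp_n=8)

```text
time_s: 13.7
ee_pos: [548.0, 84.8, 88.5]
orientation: [[0.873, 0.418, 0.252], [0.446, -0.893, -0.061], [0.2, 0.166, -0.966]]
wrist_force: [-5.9, 5.1, 4.6]
finger_gap: 0.157
finger_force: 8.0
```

Emit:
hand_motion(moves="0 0 0 0 0 -0.0667 0\n0 0 0 0 0 -0.0667 0\n0 0 0 0 0 -0.0667 0\n0 0 0 0 0 -0.0667 0\n0 0 0 0 0 -0.0667 0\n0 0 0 0 0 -0.0667 0\n0 0 0 0 0 -0.0667 0\n0 0 0 0 0 -0.0667 0\n0 0 0 0 0 -0.0556 0\n0 0 0 0 0 -0.0333 0\n0 0 0 0 0 0 0\n0 0 0 0 0 0 0", clamp_n=8)

```text
time_s: 14.9
ee_pos: [547.0, 83.7, 87.9]
orientation: [[0.146, 0.957, 0.25], [0.989, -0.134, -0.063], [-0.027, 0.257, -0.966]]
wrist_force: [-5.8, 3.7, 3.1]
finger_gap: 0.159
finger_force: 8.0
```

Run:
```python
from h import *
delta((557.7,83.3,np.radians(-15.5)),np.radians(97.55),11)
s=env.state();print(s['wrist_force'],s['wrist_torque'])
```

```text
shift(now axes) [2.4 0.8 0.4] shift(target axes) [2.4 0.8 0.4] rot [ 0.   -0.37 -0.28] t 14.9 q [ 35.  10. -46.  26. -26. 114.]
[-5.77975816  3.68193311  3.05971933] [1.35535527 2.72211581 0.26144387]
```

Within 0.3° of the target. I'll release, back off and check.

Scaled: -40 mm is -0.8, -35 mm is -0.7.

Emit:
hand_motion(moves="0 0 0 0 0 0 0.2\n0 0 0 0 0 0 0.4\n0 0 0 0 0 0 0.4\n0 0 -0.3 0 0 0 0.4\n0 0 -0.7 0 0 0 0.4\n0 0 -0.8 0 0 0 0.4\n0 0 -0.8 0 0 0 0.4\n0 0 0 0 0 0 0.4\n0 0 0 0 0 0 0.4", clamp_n=8)

```text
time_s: 15.8
ee_pos: [515.3, 92.1, 215.0]
orientation: [[0.147, 0.956, 0.253], [0.989, -0.135, -0.061], [-0.024, 0.259, -0.966]]
wrist_force: [0.7, -0.6, -1.2]
finger_gap: 0.399
finger_force: 0.0
```

Run:
```python
from h import *
import cv2
R,o=dial(557.7,83.3,np.radians(-15.5))
im=env.camera('wrist')
u,v=proj('wrist',o)[0].astype(int);print(u,v)
a=im[v-60:v+60,u-65:u+65];cv2.imwrite('pics/w5c.png',cv2.resize(a,(650,600),interpolation=cv2.INTER_CUBIC))
```

```text
282 199
```

View pics/w5c.png

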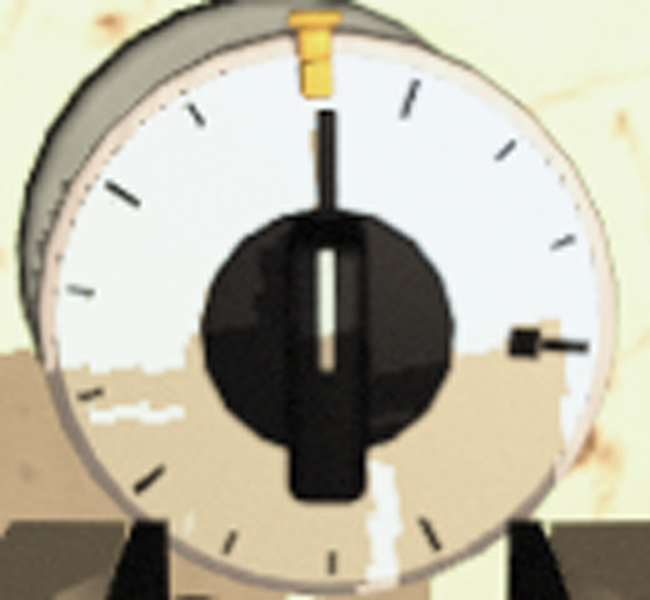

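The pointer tip is at (326,112) and the tab's inner end at (317,98). That is about 2° short, roughly 3 mm tip to tip against the 4.8 mm limit. The fingers are clear of the timer.

```bash
python3 -c "
from bench import env
print(env.hand_in())"
```

```text
the job is handed in; nothing more can be done
None
```

I wound the timer to about 10° past the top mark, turned it back to about 2° (roughly 3 mm) short of the brass tab, let go and handed it in. The pictures showed no clear shift of the timer or tab, and the hand-in gave no verdict.

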